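# Post a cell through the flap of the transfer chute

## Robot

A 6-joint arm with a two-finger parallel gripper is mounted at the origin on the work surface. World frame = base frame: x ahead of the robot, y to its left, z up, the work surface at z = 0. Lengths are in m, angles in rad, forces in N, time in s.
With the tool pointing down it reaches from about 0.325 to 0.875 m from the base axis. Payload 4.4 kg.
Tool frame: the origin (TCP) lies at the very end of the fingers, on their centre line; the grasp point (between the pads) lies 19 mm behind it (manip.grip_depth is the distance from the TCP to the grasp point, in m); z points along the fingers, y is the line along which they close (so a half turn about z gives the same grasp; the last joint's range is limited). The gripper opens to 85 mm and grips with 20 to 120 N. Pads are 22 mm wide; open, the fingers measure 114 mm over their backs; the gripper's body (76 mm by 85 mm) begins 54 mm behind the grasp point. The pads swing forward as they close: fully open they stand 13 mm farther back than shut.
Start: joints at [-1.492, 0.207, 1.542, -0, 1.393, -0.15], TCP at [0.131, -0.56, 0.231] pointing down, gripper open.
Joint ranges: [-2.73, 2.73], [-0.86, 2.22], [0.23, 2.46], [-1.11, 4.25], [0.08, 2.63], [-2.82, 2.82]. Speed limits (rad/s): [2.79, 2.79, 3.14, 3.14, 3.14, 3.14].

## Interface

Orientations are given as a unit quaternion [x, y, z, w].
In Python, from bench import manip, fingers, monitor, eyes, order gives the robot as it stands. Calls block until the motion is done:
- manip.movep(position, orientation): joint-space move of the TCP to a pose.
- manip.movel(position, rotation=None, vel=0.15, until_force=None): straight line of the TCP; rotation=None keeps the orientation; vel is the mean speed in m/s. With until_force (N) it stops when the force on the tool has changed by that much, and returns True; else False.
- manip.set_joints(angles): joint-space move.
- fingers.gripper_open() and fingers.grab(force=None): open the fingers fully, or close them until they stop; force is the grip in N (None keeps the last).
- manip.wait(seconds).
- manip.ik(position, orientation): joint angles nearest the present ones, or None.
- monitor.state(): the state.
- eyes.capture(name): name is "scene" or "top"; returns a dict with "frame" (420x560x3 uint8, red, green, blue), "vertical_fov" (degrees; the focal length in pixels is half the picture's height over the tangent of half this angle, whatever the lens; pixels are square), "cx", "cy" (the principal point, pixels), "view" (4x4, takes a point from world to camera coordinates). Camera axes: x right, y down, z forward; pixel columns grow to the right and rows downward; lengths in m; the calibration is good to about 2 mm. A picture is of the moment at which its call begins. There is no depth.
A pose or a line that the arm cannot do raises manip.MotionError and nothing moves.
- order.close_job(): hands the job in; it is judged then, once.
The state is a dict: "clock": time; "joints": joint angles; "qd": joint speeds; "tau": joint torques, N m; "tool_pos": TCP position; "ee_rot": TCP orientation; "ft_force": force on the tool from outside, world axes, zero at the start; "ft_torque": the same for the moment, N m; "finger_gap": opening from 0.0 (shut) to 1.0 (fully open); "grasp_force": force on a finger pad.
Only numpy, scipy, OpenCV 4.12 (cv2) and the standard library are available. Lean on these libraries where they do the work, as an engineer would, in place of code of your own. Each camera call takes 0.05 s, during which the arm holds its last target. There are 200 camera calls.

## Task

Push the flat rectangular cell that lies on the feed deck sideways along the deck until it is in front of the flap, up against the side fence. Then push it from behind through the hanging flap until it slides away down the chute, and draw the fingers back out so that the flap swings shut. Only push the cell with the fingers, never lift or tip it, and leave the other things on the deck and around it where they are.

Things in the scene. Friction and masses are not known exactly. Their poses are not given: they have to be found in the camera images.
- station: Fixed feed station: grey plinth with a level steel deck, 75 mm above the bench, and an upright blue panel. Origin on the bench (z = 0) under the middle of the mouth, in the hanging flap's plane. x points level through the mouth, away from the feeding side; y left, z up. Deck: x -180 to +40, y -210 to +36 mm, open at x = -180 and y = -210; the panel closes it right of the mouth.
- mouth (a point): Middle of the mouth's lower edge, at deck height (station x = 0, y = 0, z = 75 mm). The mouth is 72 mm wide, between 10 mm wide blue posts at y = -36 and +36 mm; right of it the blue panel stands on the deck at x = 0. Panel and posts are up to 12 mm thick and rise 62 mm above the deck. The flap's rod (6 mm thick) crosses the mouth 58 mm above the deck.
- fence (a point): Point on the inner face of the fence along the deck's left side (station x = -90, y = +36 mm), at deck height. The fence runs along station x straight to the mouth's left side, stands 14 mm above the deck and is 8 mm thick.
- edge (a point): Middle of the level far edge (a white 10 mm lip), 50 mm behind the flap (station x = +50, y = 0, z = 75 mm). From here a slippery slide drops at 24 degrees, on which the cell slides down by itself to an end stop at x = 194 mm, between cheeks at y = -42 and +42 mm that rise 12 mm above the deck. The cell tips onto the slide when its middle passes this edge.
- flap (a joint): Angle of the aluminium flap (68 mm wide, 54 mm high, 4 mm thick, 45 g), rad: 0 hanging shut, growing to 1.45 as its lower edge swings to station +x. It cannot swing the other way, has no spring or catch, opens when a cell is pushed against it and falls shut by itself. Hinged on the rod 58 mm above the deck, so only fingers leaning back (tips ahead by 35 to 45 degrees) reach in under the rod.
- cell_mid (a point): Centre (half-way up) of the cell to be posted: flat rectangular aluminium cell with a grey sleeve, 90 mm long (its x), 56 mm wide (its y), 24 mm high (its z), 0.2 to 0.4 kg. It lies flat on the deck, right of the lane to the mouth, its long side roughly along station x. The only rectangular thing on the deck. To go down the slide its back end must get about 15 mm past the flap's plane.
- can: A small round steel can cell, 26 mm across, 52 mm high, standing on the deck in its right corner by the panel. Origin at the centre of its underside. To be left alone.
- spare_mid (a point): Centre of a smaller flat cell, 66 x 45 x 20 mm, lying on the bench to the right of the station. To be left alone.
- jar: A jar, 52 mm across, 70 mm high, standing on the bench just left of the station's fence. Origin at the centre of its underside. To be left alone.
- meter: A black hand-held meter, 140 x 75 x 40 mm, lying on the bench left of the station. Origin at the centre of its underside. To be left alone.
Things that resemble listed ones, but are neither listed nor needed, are in the scene too. Leave any orange or turquoise look-alike of the part that bears cell_mid alone.

How it is judged:
By the outcome, as a careful person would: the job done as asked, in the order asked, and still so for the second after the job is handed in, with the robot touching nothing.
It also fails if it takes over 72 s, if anything falls off the work surface, if the arm or the gripper's body presses on something with over 40 N, if the wrist force passes 120 N, or if a joint passes its speed limit or range.

## Working session

There is one attempt and no reset: what is moved stays moved. The work goes in short steps, each a Python script; the robot and the scene stay as the last script left them, time stands still between calls to the robot, and variables do not carry over. Pictures are saved under pics/ and viewed, at most 10 in all, crops included, and the job is handed in when it is done.

```bash
mkdir -p pics; python3 - <<'E'
from bench import manip, fingers, monitor, eyes, order
import cv2,pickle
for n in("scene","top"):
    c=eyes.capture(n); pickle.dump(c,open(n+".pkl","wb"))
    cv2.imwrite(f"pics/{n}0.png",c["frame"][:,:,::-1])
    print(n,c["vertical_fov"],c["cx"],c["cy"],c["view"])
print(monitor.state())
E
```

```text
scene 56.27101776141901 283.10321165155835 208.7881216398328 [[-0.86714947  0.49784679 -0.01415499  0.49501773]
 [ 0.36902112  0.6231549  -0.68956609 -0.18993237]
 [-0.33447751 -0.60318036 -0.72408442  1.03722203]
 [ 0.          0.          0.          1.        ]]
top 44.808479212281725 273.93742362036403 205.7490978615602 [[ 0.01272949 -0.9998675  -0.01014594  0.04394112]
 [-0.99462483 -0.01161868 -0.10289049  0.62139154]
 [ 0.10275898  0.01140115 -0.99464094  1.05159719]
 [ 0.          0.          0.          1.        ]]
{'clock': 0.1, 'joints': array([-1.49152292e+00,  2.07365098e-01,  1.54282379e+00,  1.47706538e-05,
        1.39352237e+00, -1.50490437e-01]), 'qd': array([-0.00026163, -0.00178811, -0.0045089 , -0.00032782,  0.00078341,
        0.00058494]), 'tau': array([-4.36825094e-04, -3.84091794e+01, -2.92549682e+01, -1.86993930e-04,
        4.73406573e-03, -2.27659154e-05]), 'tool_pos': array([ 0.13089811, -0.55918927,  0.23021866]), 'ee_rot': array([ 9.93407919e-01,  1.14628026e-01,  4.49757295e-05, -1.05836999e-03]), 'ft_force': array([-0.03419901,  0.20782458, -0.21278749]), 'ft_torque': array([-0.01054615,  0.03726299, -0.0163436 ]), 'grasp_force': 0.0, 'finger_gap': 1.0008905764305391}
```

View pics/scene0.png

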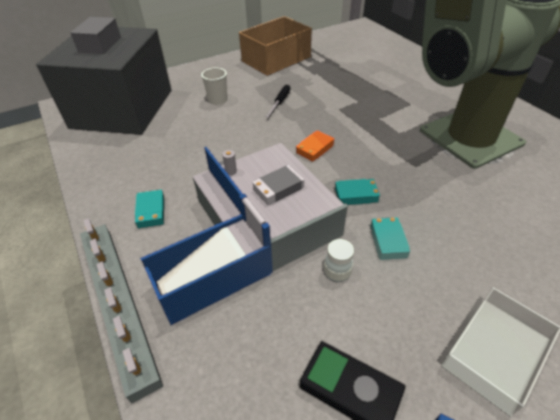

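View pics/top0.png

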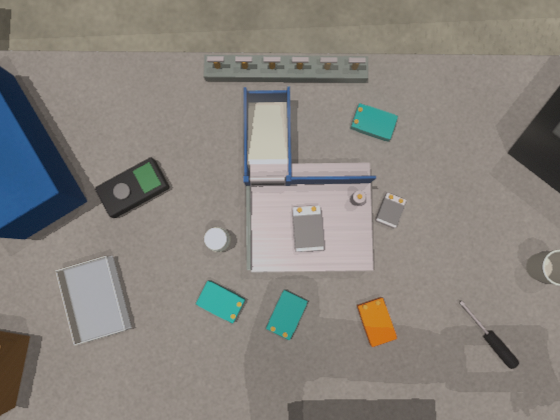

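The top view shows the station's mouth near pixel (268,180), its x axis pointing up (world +x), the cell at about (308,228) and the can at (359,198). I'll enlarge it to read corners.

```bash
python3 - <<'E'
import cv2,pickle
f=pickle.load(open("top.pkl","rb"))["frame"][:,:,::-1]
cv2.imwrite("pics/c1.png",cv2.resize(f[140:290,230:400],None,fx=4,fy=4,interpolation=cv2.INTER_CUBIC)[:600,:680])
E
```

```text
(no output)
```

View pics/c1.png

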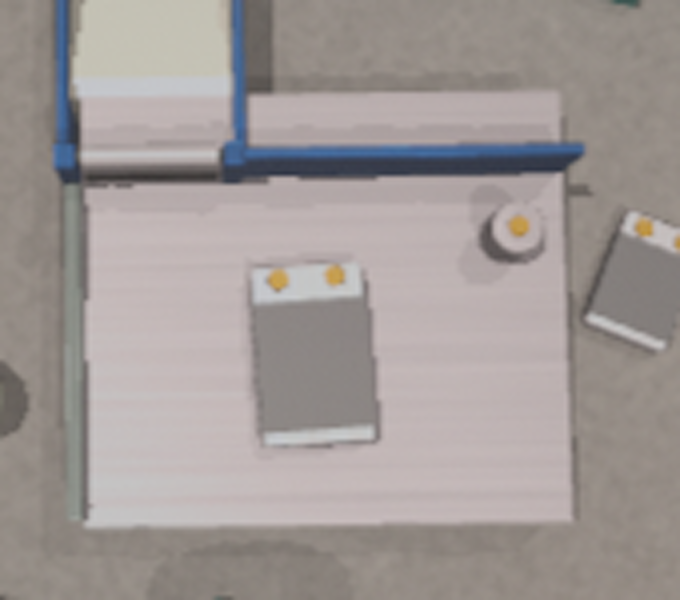

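Crop (x4, offset 230,140): deck corners at (573,521), (559,92); fence inner top near end (82,521); cell top corners (250,268),(360,262),(377,440),(263,446); can top about (518,228).

```bash
cat > h.py <<'E'
import numpy as np,pickle
from scipy.spatial.transform import Rotation as R
def ray(c,u,v,z):
    f=210/np.tan(np.radians(c["vertical_fov"]/2)); V=np.array(c["view"])
    d=V[:3,:3].T@[(u-c["cx"])/f,(v-c["cy"])/f,1]; o=-V[:3,:3].T@V[:3,3]
    return (o+d*(z-o[2])/d[2])
def proj(c,p):
    f=210/np.tan(np.radians(c["vertical_fov"]/2)); V=np.array(c["view"]); q=V[:3,:3]@p+V[:3,3]
    return c["cx"]+f*q[0]/q[2],c["cy"]+f*q[1]/q[2]
E
python3 - <<'E'
from h import *
from scipy.optimize import least_squares
c=pickle.load(open("top.pkl","rb"))
cr=lambda u,v,z:ray(c,u/4+230-.375,v/4+140-.375,z)
S=[(-180,-210,75),(40,-210,75),(-180,36,89),(50,-36,75),(0,-210,137)]
P=[cr(573,521,.075),cr(559,92,.075),cr(82,521,.089)]
S=np.array(S[:3])/1e3;P=np.array(P)
def T(q,s): 
    a=q[2];return np.c_[q[0]+np.cos(a)*s[:,0]-np.sin(a)*s[:,1],q[1]+np.sin(a)*s[:,0]+np.cos(a)*s[:,1]]
r=least_squares(lambda q:(T(q,S)-P[:,:2]).ravel(),[.6,0,0]);q=r.x
print(q,r.fun*1e3)
for s in [(0,36,137),(0,-36,137),(0,-210,137),(40,0,75),(50,0,75),(-180,36,75)]:
    s=np.array(s)/1e3;w=np.r_[T(q,s[None])[0],s[2]];u,v=proj(c,w);print(s,((u-230+.375)*4,(v-140+.375)*4))
a=q[2]
inv=lambda p:np.array([[np.cos(a),np.sin(a)],[-np.sin(a),np.cos(a)]])@(p[:2]-q[:2])
K=np.array([inv(cr(*k,.099)) for k in[(250,268),(360,262),(377,440),(263,446)]])
print(K*1e3,K.mean(0)*1e3,'can',inv(cr(518,228,.127))*1e3)
np.save("st.npy",q)
E
```

```text
[0.66553266 0.06393372 0.016264  ] [ 0.03014847  0.83636669  1.05766729 -1.19269207 -1.08781576  0.35632538]
[0.    0.036 0.137] (np.float64(76.0745837137897), np.float64(150.20719936332375))
[ 0.    -0.036  0.137] (np.float64(225.06899668866458), np.float64(149.44626055709978))
[ 0.    -0.21   0.137] (np.float64(586.0159780186448), np.float64(147.60284536051972))
[0.04  0.    0.075] (np.float64(153.16422599694852), np.float64(92.1944202601884))
[0.05  0.    0.075] (np.float64(153.11932530889703), np.float64(73.08414639107605))
[-0.18   0.036  0.075] (np.float64(82.82821614181796), np.float64(522.5438787128892))
[[ -53.74762917  -48.61399917]
 [ -50.99082021 -103.46728746]
 [-139.46010035 -110.73218047]
 [-142.20629586  -54.40000906]] [-96.6012114  -79.30336904] can [ -37.67474795 -178.03670978]
```

```bash
cat >> h.py <<'E'
q=np.load("st.npy"); A=R.from_euler('z',q[2])
def P(x,y,z): return A.apply([x/1e3,y/1e3,0])+[q[0],q[1],.075+z/1e3]   # station mm, z above deck
def inv(p): return A.inv().apply(np.array(p)-[q[0],q[1],.075])*1e3
def rot(lean,ydir):  # tool z = (sin,0,-cos); ydir along station axis
    t=np.radians(lean); z=np.array([np.sin(t),0,-np.cos(t)]); y=np.array(ydir,float)
    return (A*R.from_matrix(np.c_[np.cross(y,z),y,z])).as_quat()
E
python3 - <<'E'
from h import *
from bench import manip,monitor,fingers
for n,l,y in[("a",0,[1,0,0]),("b",0,[-1,0,0]),("c",40,[0,1,0]),("d",40,[0,-1,0])]:
  for p in ([(-97,-140,120),(-97,-30,8)] if l==0 else [(-170,8,90),(-170,8,11),(15,8,11)]):
    j=manip.ik(P(*p),rot(l,y)); print(n,p,None if j is None else np.round(j,2))
E
```

```text
a (-97, -140, 120) [-0.29  0.24  1.58 -0.    1.32 -0.3 ]
a (-97, -30, 8) [-0.1   0.36  1.68 -0.    1.1  -0.11]
b (-97, -140, 120) None
b (-97, -30, 8) None
c (-170, 8, 90) [-0.07 -0.25  2.3   0.15  0.39 -1.77]
c (-170, 8, 11) [-0.07 -0.03  2.35  0.42  0.14 -2.05]
c (15, 8, 11) [-0.04  0.32  1.93  0.17  0.2  -1.78]
d (-170, 8, 90) [-0.07 -0.25  2.3   0.15  0.39  1.37]
d (-170, 8, 11) [-0.07 -0.03  2.35  0.42  0.14  1.09]
d (15, 8, 11) [-0.04  0.32  1.93  0.17  0.2   1.36]
```

```bash
python3 - <<'E'
from h import *
from bench import manip,monitor,fingers,eyes
import cv2
fingers.grab(20)
r=rot(0,[1,0,0])
manip.movep(P(-97,-140,140),r)
manip.movel(P(-97,-135,8),r,vel=.12)
print(inv(monitor.state()["tool_pos"]),monitor.state()["ft_force"])
print(manip.movel(P(-97,-24,8),r,vel=.05,until_force=8))
s=monitor.state();print(inv(s["tool_pos"]),s["ft_force"],s["clock"])
manip.movel(P(-97,-60,8),r,vel=.1)
manip.movel(P(-97,-90,120),r,vel=.15)
manip.movep(P(-185,-60,120),rot(37,[0,-1,0]))
c=eyes.capture("top");pickle.dump(c,open("t2.pkl","wb"))
cv2.imwrite("pics/c2.png",cv2.resize(c["frame"][140:290,230:400,::-1],None,fx=4,fy=4,interpolation=cv2.INTER_CUBIC))
print(monitor.state()["clock"],monitor.state()["joints"])
E
```

```text
[ -96.11934473 -135.29437175    8.99970258] [-0.01789825  0.80736857  0.13756926]
True
[-96.63213642 -31.16222914   7.84415078] [-0.10270213 -1.07712696  0.81185646] 6.3167
8.8667 [-0.30756783 -0.351168    2.27726592  0.33520633  0.62137993  1.03195827]
```

View pics/c2.png

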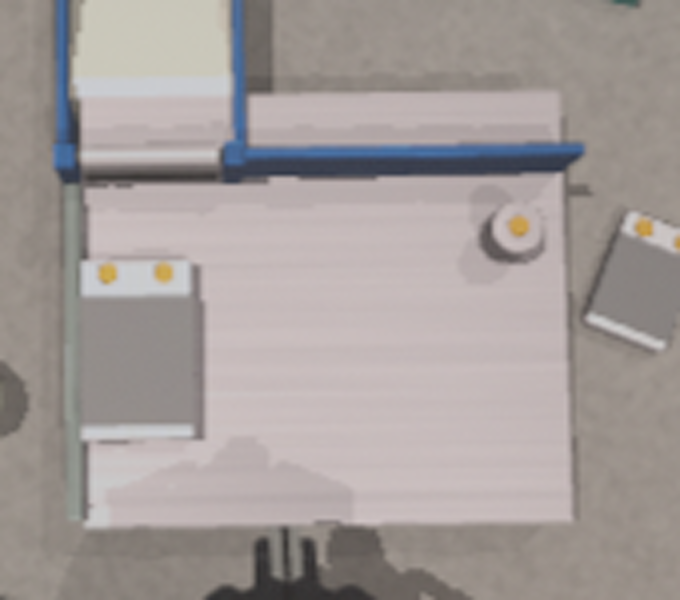

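The cell lies square against the fence (crop x 80–195, y 260–438), the can (518,228) and spare have not moved. Now push it through.

```bash
python3 - <<'E'
from h import *
from bench import manip,monitor,fingers,eyes
import cv2
r=rot(38,[0,-1,0])
manip.movep(P(-178,8,60),r)
manip.movel(P(-175,8,11),r,vel=.08)
s=monitor.state();print(inv(s["tool_pos"]),s["ft_force"])
for x in(-100,-40,15):
    hit=manip.movel(P(x,8,11),r,vel=.06,until_force=25)
    s=monitor.state();print(hit,inv(s["tool_pos"]),s["ft_force"],s["clock"])
    if hit: break
c=eyes.capture("scene")
cv2.imwrite("pics/s3.png",cv2.resize(c["frame"][120:330,120:370,::-1],None,fx=2.8,fy=2.8,interpolation=cv2.INTER_CUBIC))
E
```

```text
[-174.05092108    7.38556829   11.98069828] [-0.31641967  0.50316569  0.697794  ]
False [-99.90585032   7.94843603  11.17196397] [0.71384525 1.00308964 0.17990573] 11.4833
False [-39.74531857   7.94683439  11.31015367] [ 0.18972055  0.14555382 -0.28111745] 12.6333
False [11.60193736  8.14756417  7.08045117] [-6.77335167 -1.49655355 -1.95841571] 13.7
```

View pics/s3.png

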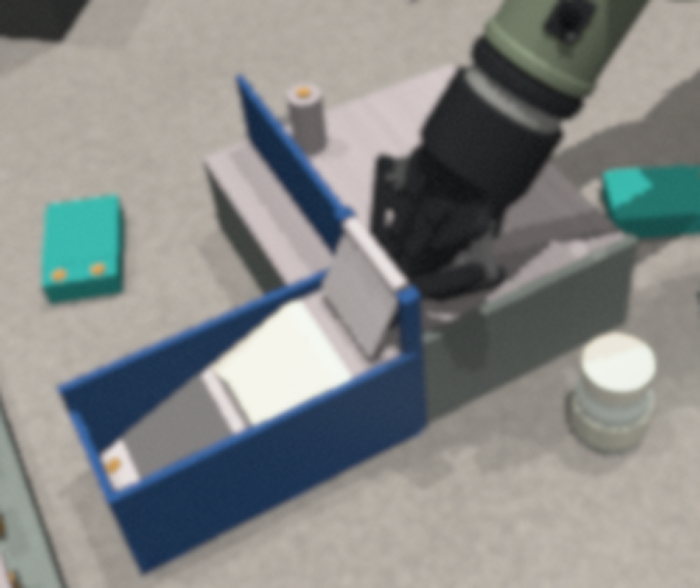

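The cell lies at the chute's end stop (crop ~(170,430)); the flap is open, resting on the fingers. Draw back.

```bash
python3 - <<'E'
from h import *
from bench import manip,monitor,fingers,eyes
import cv2
r=rot(38,[0,-1,0])
print(manip.movel(P(-100,8,11),r,vel=.06,until_force=25))
s=monitor.state();print(inv(s["tool_pos"]),s["ft_force"])
manip.movel(P(-180,8,70),r,vel=.15)
manip.wait(1)
s=monitor.state();print(inv(s["tool_pos"]),s["ft_force"],s["clock"])
c=eyes.capture("scene")
cv2.imwrite("pics/s4.png",cv2.resize(c["frame"][120:330,120:370,::-1],None,fx=2.8,fy=2.8,interpolation=cv2.INTER_CUBIC))
E
```

```text
False
[-99.69886447   7.97864213  11.10676266] [-0.17904611 -0.64759843  0.70520065]
[-179.96292481    8.01652402   70.0889469 ] [ 0.30222497 -0.81037417  0.5999904 ] 17.6333
```

View pics/s4.png

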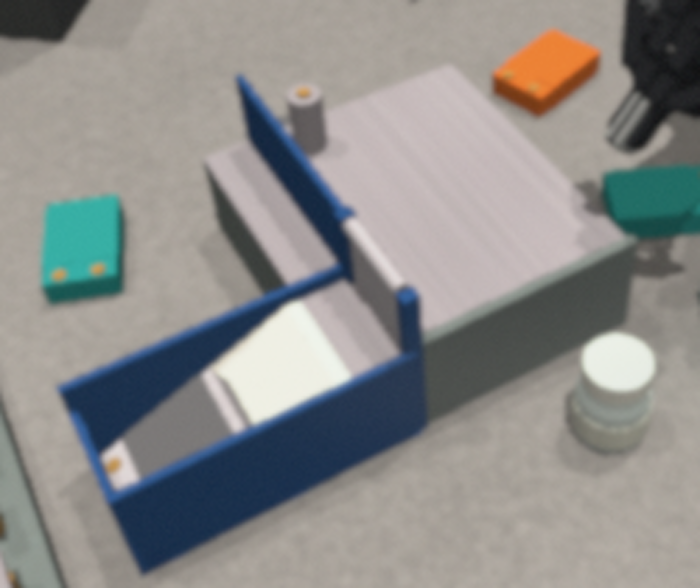

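The flap hangs shut (around (375,270)), the cell is at the end stop, the can and jar are where they were, and the robot is clear.

```bash
python3 -c "
from bench import order;print(order.close_job())"
```

```text
the job is handed in; nothing more can be done
None
```

The job is done and handed in at about 18 s: the cell was pushed against the fence and through the flap to the chute's end stop, and in the last picture the flap hangs shut, the can and jar are unmoved and the arm is clear.

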